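# Set the saw-guide carriage of a fret-slotting jig

### The arm

A 6-joint arm with a two-finger parallel gripper is mounted at the origin on the work surface. World frame = base frame: x ahead of the robot, y to its left, z up, the work surface at z = 0. Lengths are in mm, angles in rad, forces in N, time in s.
With the tool pointing down it reaches from about 275 to 750 mm from the base axis. Payload 10.2 kg.
Tool frame: the origin (TCP) lies at the very end of the fingers, on their centre line; the grasp point (between the pads) lies 19 mm behind it; z points along the fingers, y is the line along which they close (so a half turn about z gives the same grasp; the last joint's range is limited). The gripper opens to 85 mm and grips with 20 to 120 N. Pads are 22 mm wide; open, the fingers measure 114 mm over their backs; the gripper's body (76 mm by 85 mm) begins 54 mm behind the grasp point. The pads swing forward as they close: fully open they stand 13 mm farther back than shut.
Start: joints at [-1.5, 0.313, 1.498, -0, 1.331, -0.223], TCP at [152.022, -502.514, 201.094] pointing down, gripper open.
Joint ranges: [-2.94, 2.94], [-0.97, 2.17], [0.19, 2.56], [-1.23, 4.37], [0.02, 3.11], [-2.88, 2.88]. Speed limits (rad/s): [2.39, 2.39, 3.01, 3.14, 3.14, 3.14].

### API

Orientations are given as a unit quaternion [w, x, y, z].
In Python, from rig import monitor, eyes, job gives the robot as it stands. The module is installed in compiled form; this text tells all that it offers.
- The arm moves only by the tool send_rows, never from a script. Its argument "targets" is one flat list of numbers, 7 for each row, row after row: the turn, a rotation vector about the tool's x, y, z in degrees, then the shift along the tool's x, y, z in units of 60 mm (1.0 is 60 mm), then the opening, from -1 (shut) to 1 (fully open), so that 0 is half open. A call has 1 to 5 rows; each row shifts and turns the commanded pose from where the row before left it, along the tool's axes as they then stand; what a row does not reach is not made up. A row lasts 1/8 s, in which the tool goes at most 62.5 mm and 10.7 degrees, less where a joint would pass 70% of its speed; a pose out of reach is approached as far as the arm can. A call is refused whole if a number of a shift passes 1 or a number of a turn 10.7, either way. A call with a gripper value outside its range is refused whole. The fingers move at their own pace and stop on an object; "newtons" is the grip in N (left out, the last holds). Time passes only in rows, so rows that do not move let the fingers close. It gives the time, the measured TCP pose, the force, the opening and the grip force at its end, in the units of the state.
- monitor.sense(): the state, without advancing time (a new reading comes with each control period).
- eyes.capture(name): name is "scene" or "top" or "wrist"; returns a dict with "img" (420x560x3 uint8, red, green, blue), "K" (3x3 intrinsics, pixels), "R" (3x3) and "t" (3): a world point X has camera coordinates R X + t. Camera axes: x right, y down, z forward; pixel columns grow to the right and rows downward; lengths in mm; the calibration is good to about 2 mm. A picture is of the moment at which its call begins. There is no depth.
- job.finish_job(): hands the job in; it is judged then, once.
The state is a dict: "time_s": time; "joints": joint angles; "dq": joint speeds; "tau": joint torques, N m; "eef_pos": TCP position; "ee_rot": TCP orientation; "force": force on the tool from outside, world axes, zero at the start; "wrist_torque": the same for the moment, N m; "grip_width": opening from 0.0 (shut) to 1.0 (fully open); "grip_force": force on a finger pad.
Only numpy, scipy, OpenCV 4.12 (cv2) and the standard library are available. Lean on these libraries where they do the work, as an engineer would, in place of code of your own. Each camera call takes 0.05 s, during which the arm holds its last target. There are 200 camera calls.

### The job

On the fret-slotting jig, press down the black thumb pad in the middle of the saw-guide carriage to free its friction hold and, keeping it pressed, push the carriage along its rail until it butts against the stop marked with the upright flag. Then let the pad spring back up so that the carriage holds there. Do not force the carriage along while it is gripping, pick nothing up, and leave the loose things around the jig where they are.

Things in the scene. Friction and masses are not known exactly. Their poses are not given: they have to be found in the camera images.
- jig: Fret-slotting jig fixed on the bench: plywood board 170 x 500 x 18 mm with an aluminium T-slot rail, 40 mm wide, 460 mm long, top 40 mm above the bench. Origin: on the bench under the middle of the rail; y runs along the rail, x across it towards the dark fingerboard blank (board spans x -55 to 115 mm; blank x 49 to 105 mm, top 26 mm high), z up.
- carriage (a joint): Position of the carriage along the rail in m, 0 at the rail's middle, growing along the jig's y. While the pad is up a friction brake holds it (about 15 to 22 N needed to force it); with the pad pressed 1 mm or more it slides with 1 to 2 N.
- carriage_mid (a point): Middle of the carriage's underside, 41 mm above the bench, on the rail's centre line; axes as the jig's. The carriage is a dark steel block 58 mm across (x), 90 mm along the rail (y), top 65 mm above the bench, with a 36 mm wide arm to +x, over the blank, bearing two thin upright saw-guide plates (x 48 to 106 mm, tops 90 mm above the bench).
- pad (a joint): How far the thumb pad is pressed down, in m: 0 up and braking, 0.006 fully down. Spring: about 12 N (vertical) to start moving, 16 N fully down; it springs back up when let go.
- pad_top (a point): Middle of the upper face of the thumb pad's floor, at rest 75 mm above the bench; moves with the pad. The black pad on top of the carriage's middle is a saddle 40 mm across the rail (x) and 70 mm along it (y); its flat floor is 50 mm long (y) between two 10 mm thick end ridges standing 10 mm (rounded) above the floor, against which a fingertip can push.
- stop_marked: The marked stop: steel block 58 (x) x 24 (y, along the rail) x 24 mm fixed on the rail near one of its ends (either one), with a 10 mm pin carrying a small upright flag plate 34 mm wide, its top 76 mm above the block's underside. Origin: centre of the block's underside, 40 mm above the bench, on the rail's centre line; axes as the jig's. With the carriage butted against it, their origins are 57 mm apart along the rail.
- stop_plain: The other stop, at the other end of the rail: the same block without pin and flag. Not the target. Origin and axes likewise.
- oil: Loose bystander: white plastic oil bottle, 44 mm diameter, 110 mm high. Origin: centre of its underside.
- tape: Loose bystander: roll of brown tape lying flat, 90 mm outside, 60 mm inside diameter, 24 mm high. Origin: centre of its underside.
- driver: Loose bystander: screwdriver, about 200 mm long, wooden handle 25 mm thick, lying on the bench along its own x. Origin: underside, near its middle.
- caul: Loose bystander: small wooden block 70 x 30 x 25 mm. Origin: centre of its underside.

How it is judged:
By the outcome, as a careful person would: the job done as asked, in the order asked, and still so for the second after the job is handed in, with the robot touching nothing.
It also fails if it takes over 35 s, if anything falls off the work surface, if the arm or the gripper's body presses on something with over 40 N, if the wrist force passes 120 N, or if a joint passes its speed limit or range.

## Working session

There is one attempt and no reset: what is moved stays moved. The work goes in short steps, Python scripts to look and compute and a tool call to move; the robot and the scene stay as the last step left them, time stands still between calls to the robot, and variables do not carry over. Pictures are saved under pics/ and viewed, at most 12 in all, crops included, and the job is handed in when it is done.

Besides the shell and the picture viewer there is one more tool, called after ">>>" as a command line: name --argument value ..., lists and objects as JSON in quotes. send_rows: Moves the arm, as the interface text tells. Its arguments: {"type":"object","properties":{"targets":{"type":"array","items":{"type":"number"}},"newtons":{"type":"number"}},"required":["targets"]}

```bash
mkdir -p pics; python3 - <<'E'
from rig import monitor, eyes
import cv2,pickle
s=monitor.sense();print(s['time_s'],s['eef_pos'],s['ee_rot'],s['force'])
d={}
for n in("scene","top"):
    d[n]=eyes.capture(n);cv2.imwrite(f'pics/{n}0.png',cv2.resize(d[n]['img'][:,:,::-1],(800,600),interpolation=cv2.INTER_CUBIC))
pickle.dump(d,open('d.pkl','wb'))
for n in d: print(n,d[n]['K'],d[n]['R'],d[n]['t'])
E
```

```text
0.0 [ 151.99299852 -502.20712869  200.52305622] [-6.50385968e-04  9.89229254e-01  1.46373014e-01  3.95100847e-05] [ 0.77372808  0.04991663 -0.22690936]
scene [[428.26816819   0.         272.59958287]
 [  0.         428.26816819 212.02288178]
 [  0.           0.           1.        ]] [[ 0.71038335  0.70345583 -0.02248084]
 [ 0.43488771 -0.46383648 -0.77183444]
 [-0.55337887  0.53852169 -0.63542601]] [-399.59788552 -179.29319819 1132.01507515]
top [[414.01399724   0.         281.31802244]
 [  0.         414.01399724 207.16223684]
 [  0.           0.           1.        ]] [[-0.01942893 -0.99977761 -0.00819988]
 [-0.99549281  0.02010581 -0.09268125]
 [ 0.0928255   0.00636223 -0.99566207]] [ 44.69578687 547.40220505 742.00903892]
```

View pics/top0.png

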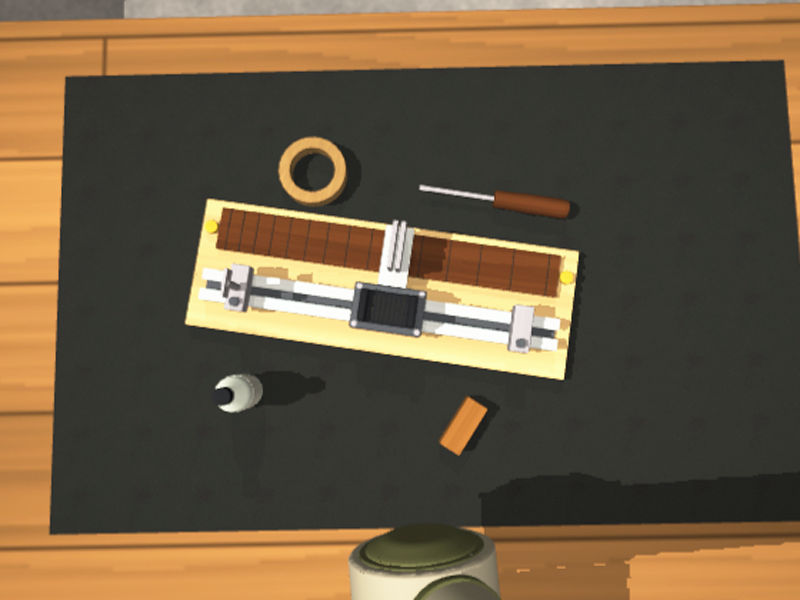

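View pics/scene0.png

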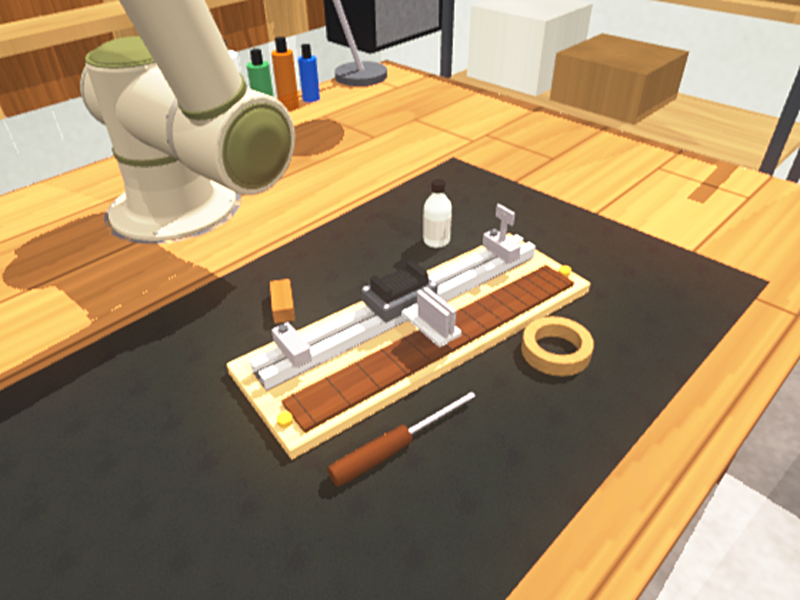

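The flag is on the left stop in the top view, around (238,287), which is towards world +y. The carriage is at about (388,308) and the plain stop at about (521,328). I'll enlarge the jig.

```bash
python3 - <<'E'
import cv2,pickle
d=pickle.load(open('d.pkl','rb'))
i=d['top']['img'][130:275,120:420,::-1]
a=cv2.resize(i[50:120,10:190],(800,311),interpolation=cv2.INTER_CUBIC)
b=d['scene']['img'][135:265,240:400,::-1]
b=cv2.resize(b,(355,288),interpolation=cv2.INTER_CUBIC)
b=cv2.copyMakeBorder(b,0,0,0,445,cv2.BORDER_CONSTANT)
cv2.imwrite('pics/c.png',cv2.vconcat([a,b]))
E
```

```text
(no output)
```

View pics/c.png

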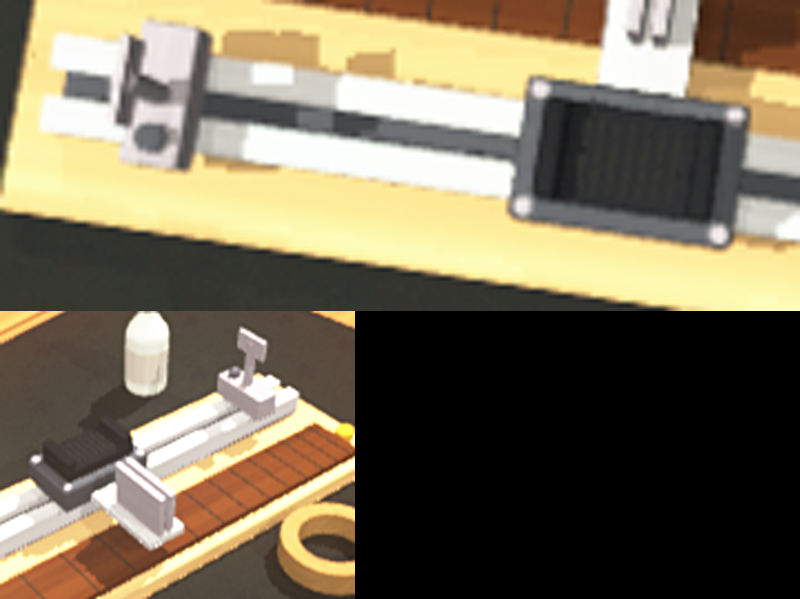

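```bash
cat > h.py <<'E'
import numpy as np,pickle
d=pickle.load(open('d.pkl','rb'))
def ray(c,u,v,z):
    K,R,t=c['K'],c['R'],c['t'];C=-R.T@t
    r=R.T@np.linalg.solve(K,[u,v,1]);return C+r*(z-C[2])/r[2]
E
python3 - <<'E'
from h import *
np.set_printoptions(precision=1,suppress=True)
T=d['top']
f=lambda u,v,z:ray(T,(u+.5)*.225-.5+130,(v+.5)*.225-.5+180,z)
g=lambda u,v,z:ray(T,(u+.5)*.7-.5,(v+.5)*.7-.5,z)
B=np.array([g(*p,18) for p in[(207,199),(579,250),(565,380),(186,325)]])
C=np.array([f(*p,65) for p in[(527,75),(748,102),(732,247),(510,217)]])
S=np.array([f(*p,64) for p in[(145,22),(190,28),(180,168),(120,160)]])
for P in(B,C,S): print(P,[np.linalg.norm(P[i]-P[(i+1)%4]) for i in range(4)],P.mean(0))
y=(B[0]+B[3]-B[1]-B[2])[:2];y/=np.linalg.norm(y);x=np.array([y[1],-y[0]])
yc=(C[0]+C[3]-C[1]-C[2])[:2];print('ang',np.degrees(np.arctan2(-y[0],y[1])),np.degrees(np.arctan2(-yc[0],yc[1])),x,y)
o=B.mean(0)[:2]-30*x;print('jig',o)
for P in(C,S):print((P.mean(0)[:2]-o)@x,(P.mean(0)[:2]-o)@y)
for p in[(118,150,64),(180,168,64),(190,28,64)]:print((f(*p)[:2]-o)@x,(f(*p)[:2]-o)@y)
E
```

```text
[[ 684.4  291.7   18. ]
 [ 605.2 -200.3   18. ]
 [ 436.  -174.2   18. ]
 [ 516.7  317.4   18. ]] [np.float64(498.31175393299645), np.float64(171.24616714810273), np.float64(498.2222036569342), np.float64(169.62775415362188)] [560.6  58.7  18. ]
[[564.6  91.7  65. ]
 [552.    4.2  65. ]
 [494.9  11.8  65. ]
 [508.4  99.   65. ]] [np.float64(88.31313981738074), np.float64(57.66525496613199), np.float64(88.22468320563081), np.float64(56.67854965281366)] [530.   51.7  65. ]
[[589.1 244.   64. ]
 [586.3 226.   64. ]
 [530.4 229.7  64. ]
 [534.1 253.6  64. ]] [np.float64(18.226089171348857), np.float64(56.028995995846955), np.float64(24.131144715494003), np.float64(55.859979690566014)] [560.  238.3  64. ]
ang -9.231447096253481 -8.489801330302113 [ 1.  -0.2] [0.2 1. ]
jig [531.   63.5]
0.9245287613203585 -11.785707288163692
0.6078370855842188 177.2655168881954
-23.600696827084086 189.60207721198447
-27.190982661497333 164.01288473037687
28.5841661706244 169.34028231806474
```

>>> send_rows --targets '[0,0,8.6,0,0,0,-1,0,0,8.6,0,0,0,-1,0,0,8.6,0,0,0,-1]'

```text
time_s: 0.48
eef_pos: [152.0, -502.3, 200.8]
ee_rot: [-0.0, 0.997, -0.081, -0.0]
force: [-0.8, 0.4, 0.3]
grip_width: 0.378
grip_force: 0.0
```

```bash
cat >> h.py <<'E'
from scipy.spatial.transform import Rotation as Ro
def go(T):
    from rig import monitor
    np.set_printoptions(precision=3,suppress=True)
    s=monitor.sense();q=s['ee_rot'];R=Ro.from_quat([*q[1:],q[0]]).as_matrix()
    print(s['time_s'],s['eef_pos'],'\n',R,'\n',s['force'],s['grip_width'],'shift/60',R.T@(np.array(T)-s['eef_pos'])/60)
E
python3 -c "
from h import *
go([531,58,200])"
```

```text
0.475 [ 151.997 -502.33   200.753] 
 [[ 0.987 -0.161 -0.   ]
 [-0.161 -0.987  0.001]
 [-0.    -0.001 -1.   ]] 
 [-0.841  0.385  0.34 ] 0.37801680503392177 shift/60 [  4.733 -10.233   0.02 ]
```

>>> send_rows --targets '[0,0,0,0.4,-0.85,0,-1,0,0,0,0.4,-0.85,0,-1,0,0,0,0.4,-0.85,0,-1,0,0,0,0.4,-0.85,0,-1,0,0,0,0.4,-0.85,0,-1]'

```text
time_s: 1.1
eef_pos: [310.9, -267.6, 201.0]
ee_rot: [-0.0, 0.997, -0.078, 0.0]
force: [1.3, -0.4, -0.0]
grip_width: 0.004
grip_force: 0.0
```

>>> send_rows --targets '[0,0,0,0.4,-0.85,0,-1,0,0,0,0.4,-0.85,0,-1,0,0,0,0.4,-0.85,0,-1,0,0,0,0.4,-0.85,0,-1,0,0,0,0.4,-0.85,0,-1]'

```text
time_s: 1.72
eef_pos: [469.3, -34.4, 201.0]
ee_rot: [0.0, 0.997, -0.078, -0.0]
force: [1.2, -0.3, 0.6]
grip_width: 0.0
grip_force: 0.0
```

```bash
python3 -c "
from h import *
go([531,56,130])"
```

```text
1.725 [469.288 -34.363 201.   ] 
 [[ 0.988 -0.156 -0.   ]
 [-0.156 -0.988 -0.   ]
 [-0.     0.    -1.   ]] 
 [ 1.171 -0.301  0.624] 0.00023919951126751565 shift/60 [ 0.781 -1.648  1.183]
```

>>> send_rows --targets '[0,0,0,0.39,-0.82,0,-1,0,0,0,0.39,-0.82,0,-1,0,0,0,0,0,0.6,-1,0,0,0,0,0,0.6,-1,0,0,0,0,0,0.25,-1]'

```text
time_s: 2.35
eef_pos: [529.2, 53.9, 112.2]
ee_rot: [-0.0, 0.997, -0.078, -0.002]
force: [0.0, 0.4, -0.3]
grip_width: 0.0
grip_force: 0.0
```

```bash
python3 - <<'E'
from h import *
from rig import eyes
import cv2
s=eyes.capture('scene');w=eyes.capture('top')
a=cv2.resize(s['img'][110:260,200:400,::-1],(800,600),interpolation=cv2.INTER_CUBIC)
b=cv2.resize(w['img'][:,:,::-1][150:290,180:380],(800,560),interpolation=cv2.INTER_CUBIC)
cv2.imwrite('pics/d.png',a)
go([531,56,80])
E
```

```text
2.45 [529.56   53.71  113.132] 
 [[ 0.988 -0.156 -0.002]
 [-0.156 -0.988  0.   ]
 [-0.002  0.    -1.   ]] 
 [ 0.162 -0.828 -0.269] 0.00022166708858719917 shift/60 [ 0.019 -0.041  0.552]
```

View pics/d.png

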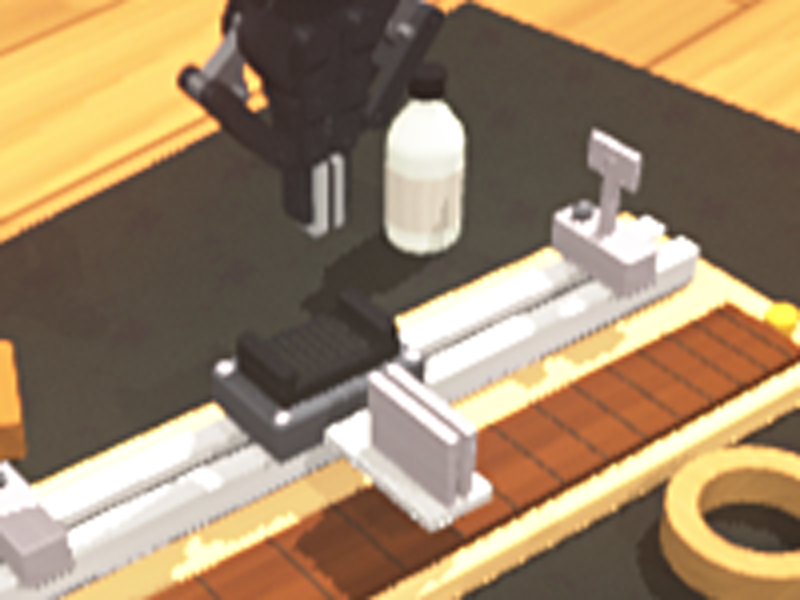

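The closed fingertips at about (325,235) hang above the saddle, whose floor centre is near (325,350). The flag is at about (615,160), and the knuckles look higher than its top. I'll check the pad position by projection.

```bash
python3 - <<'E'
from h import *
c=d['scene']
for X in([529.6,53.7,113.1],[530,51.7,75]):
    p=c['K']@(c['R']@np.array(X)+c['t']);p=p[:2]/p[2];print((p-[200,110]+.5)*4-.5)
y=np.array([.158,.987,0]);x=np.array([.987,-.158,0])
for s,t in((-35,20),(35,20),(35,-20),(-35,-20)):
    X=np.array([530,51.7,85])+s*y+t*x
    p=c['K']@(c['R']@X+c['t']);p=p[:2]/p[2];print((p-[200,110]+.5)*4-.5)
E
```

```text
[317.40970411 277.92737358]
[316.13900673 345.43172478]
[280.83399074 377.44294948]
[399.85905494 321.45219278]
[348.52850882 283.14164754]
[231.24474156 335.91523457]
```

```bash
python3 - <<'E'
from h import *
from rig import eyes
import cv2
s=eyes.capture('scene');w=eyes.capture('top')
a=cv2.resize(s['img'][130:230,240:340,::-1],(400,400),interpolation=cv2.INTER_CUBIC)
b=cv2.resize(w['img'][:,:,::-1][155:255,220:320],(400,400),interpolation=cv2.INTER_CUBIC)
cv2.imwrite('pics/e.png',cv2.hconcat([a,b]))
X=np.array([529.6,53.7,113.1])
for c,o in((s,[240,130]),(w,[220,155])):
  for z in(113,133):
    X[2]=z;p=c['K']@(c['R']@X+c['t']);p=p[:2]/p[2];print((p-o+.5)*4-.5)
go([531,56,80])
E
```

```text
[157.4125055  198.10397702]
[156.84318489 162.2131375 ]
[197.48458634 236.47973007]
[195.58337863 232.61776427]
2.55 [530.765  53.559 115.202] 
 [[ 0.988 -0.156  0.002]
 [-0.156 -0.988 -0.   ]
 [ 0.002 -0.    -1.   ]] 
 [ 0.562 -0.599 -0.728] -0.0016485958841450878 shift/60 [-0.003 -0.041  0.587]
```

View pics/e.png

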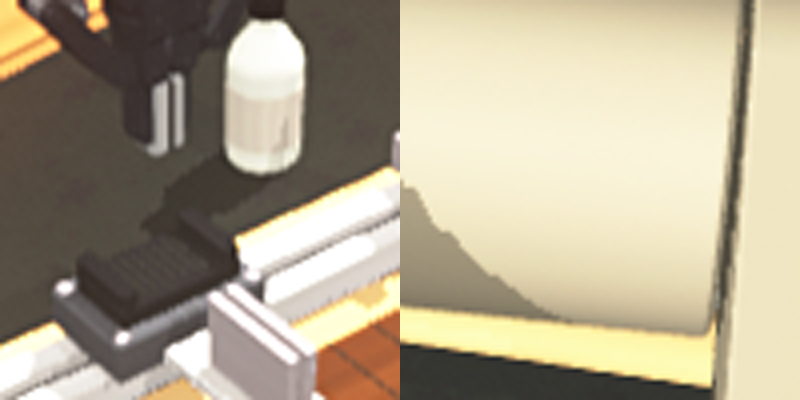

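The scene view shows the tips about 40 px (roughly 20 mm) above where the reported TCP projects, and the arm hides the pad from the top camera. I'll check with the wrist camera.

```bash
python3 - <<'E'
from h import *
from rig import eyes
import cv2
w=eyes.capture('wrist');d['wrist']=w;pickle.dump(d,open('d.pkl','wb'))
cv2.imwrite('pics/f.png',cv2.resize(w['img'][:,:,::-1],(800,600)))
print(-w['R'].T@w['t'],w['R'])
y=np.array([.158,.987,0]);x=np.array([.987,-.158,0]);o=np.array([530,51.7,0])
pr=lambda X:(lambda p:(p[:2]/p[2]+.5)/.7-.5)(w['K']@(w['R']@np.array(X)+w['t']))
print('tcp',pr([530,53.7,114]),pr([530,53.7,134]))
for s,t,z in((45,29,65),(-45,29,65),(-45,-29,65),(45,-29,65)):print(pr(o+s*y+t*x+[0,0,z]))
go([531,56,80])
E
```

```text
[606.05077311  41.18105068 287.60380828] [[-1.55866418e-01 -9.87778115e-01  2.35228353e-04]
 [-9.42926329e-01  1.48859968e-01  2.97876902e-01]
 [-2.94271300e-01  4.62072028e-02 -9.54604262e-01]]
tcp [397.60789952 361.49588038] [397.45956667 385.13942829]
[304.8546025  259.60319645]
[499.59262728 260.01986521]
[492.2175362  374.48080676]
[311.26216193 374.13114507]
2.6 [530.896  53.546 115.449] 
 [[ 0.988 -0.156  0.002]
 [-0.156 -0.988 -0.   ]
 [ 0.002 -0.    -1.   ]] 
 [0.503 0.336 0.07 ] -0.000340094611988171 shift/60 [-0.006 -0.041  0.591]
```

View pics/f.png

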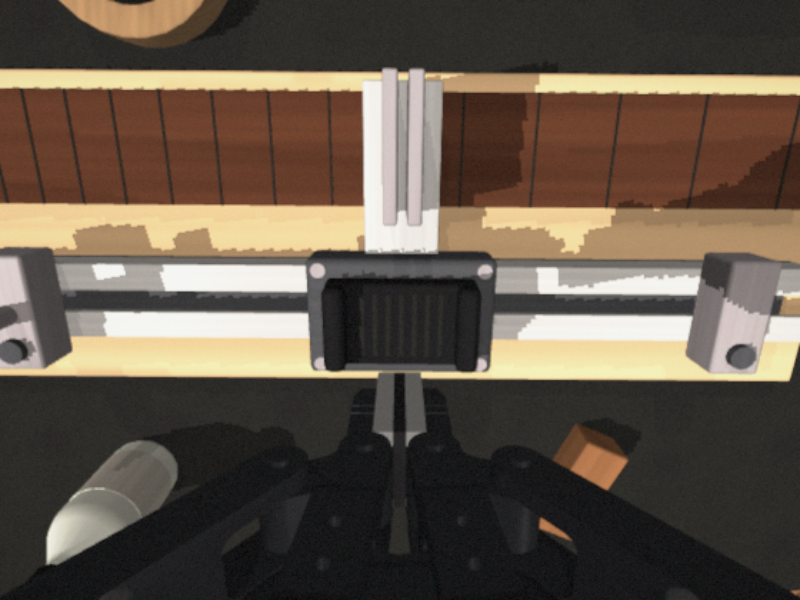

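```bash
python3 - <<'E'
from h import *
def cr(c,u,v):
    r=c['R'].T@np.linalg.solve(c['K'],[u,v,1]);return -c['R'].T@c['t'],r/np.linalg.norm(r)
for su,sv in((155,156),(168,152)):
  for wu,wv in((380,374),(400,374),(420,374)):
    a,r=cr(d['scene'],(su+.5)/4-.5+240,(sv+.5)/4-.5+130);b,q=cr(d['wrist'],(wu+.5)*.7-.5,(wv+.5)*.7-.5)
    st=np.linalg.lstsq(np.c_[r,-q],b-a,rcond=None)[0];P,Q=a+r*st[0],b+q*st[1];print(su,wu,(P+Q)/2,np.linalg.norm(P-Q))
E
```

```text
155 380 [530.77101309  57.0245168  133.4441206 ] 8.563816724209465
155 400 [534.13382175  50.83848815 138.79433304] 4.417013787743805
155 420 [537.45494586  44.99504374 144.06213   ] 0.5931545931257376
168 380 [535.39079414  57.59047785 138.46981089] 3.707910745384811
168 400 [538.74070205  51.52626089 143.80873516] 0.22876119411101895
168 420 [542.02155486  45.82323851 149.02346151] 3.8534303393854725
```

The triangulated tip is centred laterally over the pad, but it sits about 25 mm higher than the reported TCP. I'll go down in small guarded steps and use the force to find contact.

>>> send_rows --targets '[0,0,0,0,0,0.2,-1,0,0,0,0,0,0.2,-1,0,0,0,0,0,0.1,-1,0,0,0,0,0,0.08,-1,0,0,0,0,0,0,-1]'

```text
time_s: 3.22
eef_pos: [530.1, 53.8, 79.0]
ee_rot: [-0.0, 0.997, -0.078, -0.0]
force: [-0.4, -0.2, 0.2]
grip_width: -0.002
grip_force: 0.0
```

>>> send_rows --targets '[0,0,0,0,0,0.03,-1,0,0,0,0,0,0.03,-1,0,0,0,0,0,0.0,-1]'

```text
time_s: 3.6
eef_pos: [530.1, 53.8, 75.7]
ee_rot: [-0.0, 0.997, -0.078, -0.0]
force: [0.3, -0.3, -0.7]
grip_width: -0.001
grip_force: 0.0
```

>>> send_rows --targets '[0,0,0,0,0,0.03,-1,0,0,0,0,0,0.03,-1,0,0,0,0,0,0.0,-1]'

```text
time_s: 3.98
eef_pos: [530.0, 53.8, 71.9]
ee_rot: [0.0, 0.997, -0.078, -0.0]
force: [0.5, -0.7, -0.6]
grip_width: 0.002
grip_force: 0.0
```

```bash
python3 - <<'E'
from h import *
from rig import eyes
import cv2
s=eyes.capture('scene')
a=cv2.resize(s['img'][130:230,230:360,::-1],(780,600),interpolation=cv2.INTER_CUBIC)
cv2.imwrite('pics/g.png',a)
go([531,56,70])
E
```

```text
4.025 [530.097  53.757  72.023] 
 [[ 0.988 -0.156 -0.   ]
 [-0.156 -0.988  0.   ]
 [-0.     0.    -1.   ]] 
 [-0.757 -0.332 -0.133] -0.0003490174304612165 shift/60 [ 0.009 -0.039  0.034]
```

View pics/g.png

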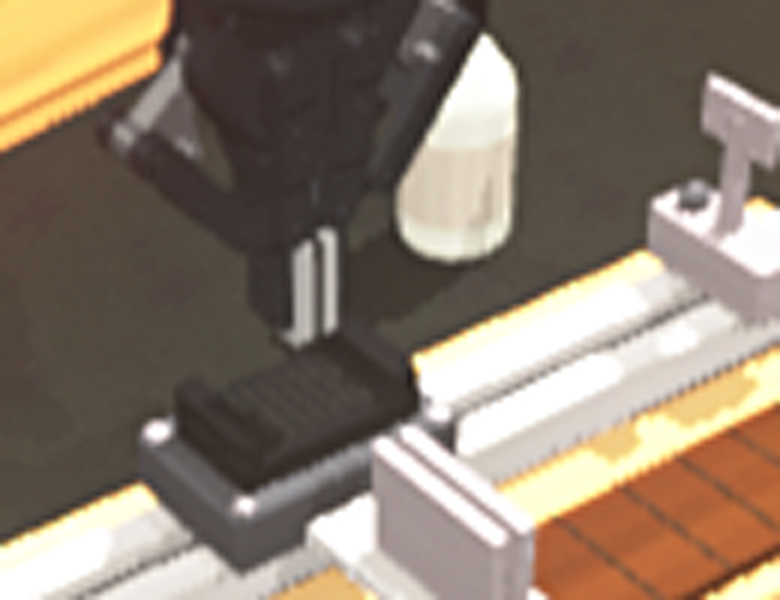

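The tips at about (310,340) are still well above the floor and there is no force. I'll shift back 5 mm along the rail for more flag clearance and carry on down.

>>> send_rows --targets '[0,0,0,0,0.08,0.1,-1,0,0,0,0,0,0.08,-1,0,0,0,0,0,0.03,-1,0,0,0,0,0,0,-1]'

```text
time_s: 4.53
eef_pos: [529.3, 49.1, 59.3]
ee_rot: [-0.0, 0.997, -0.078, -0.0]
force: [-0.7, -0.0, -0.6]
grip_width: 0.001
grip_force: 0.0
```

>>> send_rows --targets '[0,0,0,0,0,0.03,-1,0,0,0,0,0,0.03,-1,0,0,0,0,0,0.0,-1]'

```text
time_s: 4.9
eef_pos: [529.3, 49.0, 55.8]
ee_rot: [0.0, 0.997, -0.078, -0.0]
force: [-0.3, 0.5, -0.0]
grip_width: -0.0
grip_force: 0.0
```

>>> send_rows --targets '[0,0,0,0,0,0.03,-1,0,0,0,0,0,0.03,-1,0,0,0,0,0,0.0,-1]'

```text
time_s: 5.28
eef_pos: [529.3, 49.0, 52.1]
ee_rot: [-0.0, 0.997, -0.078, -0.0]
force: [0.4, -0.2, -0.4]
grip_width: 0.002
grip_force: 0.0
```

>>> send_rows --targets '[0,0,0,0,0,0.03,-1,0,0,0,0,0,0.0,-1]'

```text
time_s: 5.52
eef_pos: [529.3, 49.0, 50.4]
ee_rot: [0.0, 0.997, -0.078, -0.0]
force: [-0.0, 0.4, -0.5]
grip_width: -0.001
grip_force: 0.0
```

>>> send_rows --targets '[0,0,0,0,0,0.03,-1,0,0,0,0,0,0.0,-1]'

```text
time_s: 5.78
eef_pos: [529.3, 49.0, 48.5]
ee_rot: [-0.0, 0.997, -0.078, -0.0]
force: [-0.7, -0.2, -0.7]
grip_width: -0.002
grip_force: 0.0
```

```bash
python3 - <<'E'
from h import *
from rig import eyes
import cv2
s=eyes.capture('scene');w=eyes.capture('wrist')
a=cv2.resize(s['img'][140:215,235:335,::-1],(800,600),interpolation=cv2.INTER_CUBIC)[:,150:550]
b=cv2.resize(w['img'][150:300,230:330,::-1],(400,600),interpolation=cv2.INTER_CUBIC)
cv2.imwrite('pics/i.png',cv2.hconcat([a,b]))
E
```

```text
(no output)
```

View pics/i.png

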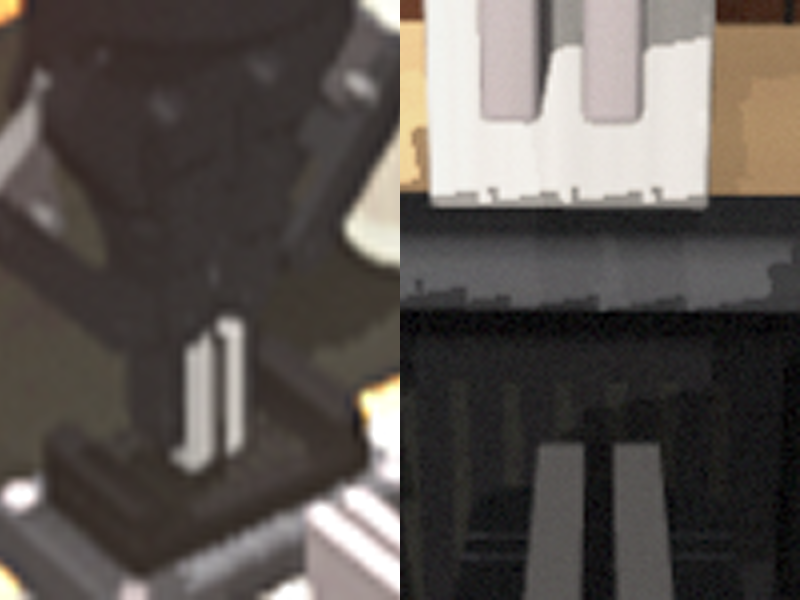

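Both views show the tips inside the saddle, just above the floor and clear of both ridges. Continuing down.

>>> send_rows --targets '[0,0,0,0,0,0.03,-1,0,0,0,0,0,0.0,-1]'

```text
time_s: 6.12
eef_pos: [529.3, 49.0, 46.7]
ee_rot: [-0.0, 0.997, -0.078, -0.0]
force: [0.7, 0.1, -0.4]
grip_width: 0.001
grip_force: 0.0
```

>>> send_rows --targets '[0,0,0,0,0,0.03,-1,0,0,0,0,0,0.0,-1]'

```text
time_s: 6.38
eef_pos: [529.3, 49.0, 45.0]
ee_rot: [-0.0, 0.997, -0.078, -0.0]
force: [-0.1, 0.3, -0.3]
grip_width: -0.003
grip_force: 0.0
```

>>> send_rows --targets '[0,0,0,0,0,0.03,-1,0,0,0,0,0,0.0,-1]'

```text
time_s: 6.62
eef_pos: [529.6, 49.0, 44.3]
ee_rot: [0.0, 0.997, -0.078, 0.0]
force: [-4.2, -0.5, 11.9]
grip_width: -0.0
grip_force: 5.9
```

Contact came at a reported z of about 44.5. I'll press about 4 mm further.

>>> send_rows --targets '[0,0,0,0,0,0.03,-1,0,0,0,0,0,0.03,-1,0,0,0,0,0,0.0,-1]'

```text
time_s: 7.0
eef_pos: [529.6, 49.0, 41.0]
ee_rot: [0.0, 0.997, -0.078, 0.0]
force: [-5.3, -0.0, 14.2]
grip_width: -0.001
grip_force: 7.0
```

>>> send_rows --targets '[0,0,0,0,-0.03,0.01,-1,0,0,0,0,-0.06,0,-1,0,0,0,0,-0.08,0,-1,0,0,0,0,-0.08,0,-1,0,0,0,0,-0.05,0,-1]'

```text
time_s: 7.62
eef_pos: [532.6, 66.9, 40.5]
ee_rot: [0.0, 0.997, -0.078, 0.001]
force: [-5.1, -0.1, 14.6]
grip_width: -0.001
grip_force: 7.1
```

```bash
python3 - <<'E'
from h import *
from rig import eyes
import cv2
w=eyes.capture('wrist')
b=cv2.resize(w['img'][120:330,180:380,::-1],(560,588),interpolation=cv2.INTER_CUBIC)
cv2.imwrite('pics/j.png',b)
go([529,49,40])
E
```

```text
7.675 [532.648  67.199  40.562] 
 [[ 0.988 -0.155  0.001]
 [-0.155 -0.988 -0.   ]
 [ 0.001 -0.    -1.   ]] 
 [-4.59   0.553 14.189] 0.0010705293806878285 shift/60 [-0.013  0.309  0.009]
```

View pics/j.png

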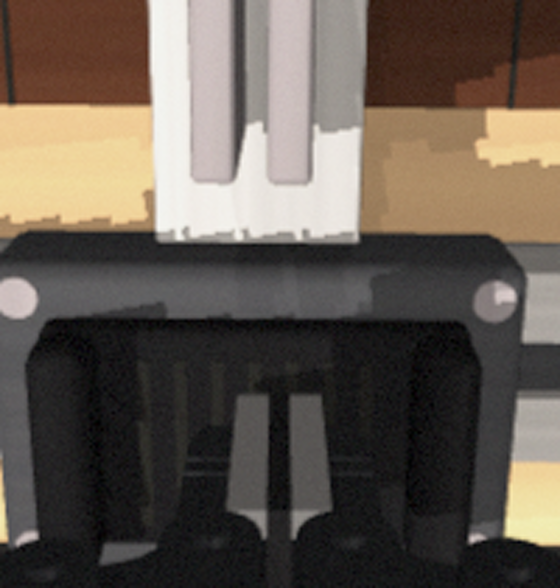

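The carriage travels with the tips, which sit about 5 mm behind the pad centre. I'll keep pushing.

>>> send_rows --targets '[0,0,0,0,-0.08,0,-1,0,0,0,0,-0.12,0,-1,0,0,0,0,-0.12,0,-1,0,0,0,0,-0.12,0,-1,0,0,0,0,-0.1,0,-1]'

```text
time_s: 8.3
eef_pos: [537.9, 99.0, 40.7]
ee_rot: [0.0, 0.997, -0.078, 0.001]
force: [-3.5, -0.7, 14.2]
grip_width: -0.001
grip_force: 7.0
```

>>> send_rows --targets '[0,0,0,0,-0.12,0,-1,0,0,0,0,-0.12,0,-1,0,0,0,0,-0.12,0,-1,0,0,0,0,-0.12,0,-1,0,0,0,0,-0.1,0,-1]'

```text
time_s: 8.93
eef_pos: [543.6, 133.4, 40.8]
ee_rot: [-0.0, 0.997, -0.078, 0.001]
force: [-2.5, -1.9, 14.3]
grip_width: -0.0
grip_force: 7.0
```

>>> send_rows --targets '[0,0,0,0,-0.12,0,-1,0,0,0,0,-0.12,0,-1,0,0,0,0,-0.1,0,-1,0,0,0,0,-0.06,0,-1,0,0,0,0,-0.05,0,-1]'

```text
time_s: 9.55
eef_pos: [548.0, 160.0, 41.0]
ee_rot: [-0.0, 0.997, -0.078, 0.002]
force: [-2.1, -1.4, 13.7]
grip_width: 0.001
grip_force: 6.9
```

>>> send_rows --targets '[0,0,0,0,-0.05,0.01,-1,0,0,0,0,-0.05,0,-1,0,0,0,0,-0.05,0,-1,0,0,0,0,-0.04,0,-1]'

```text
time_s: 10.05
eef_pos: [549.9, 171.3, 40.5]
ee_rot: [-0.0, 0.997, -0.078, 0.002]
force: [-3.1, -1.1, 14.3]
grip_width: -0.002
grip_force: 7.1
```

>>> send_rows --targets '[0,0,0,0,-0.04,0,-1,0,0,0,0,-0.03,0,-1]'

```text
time_s: 10.3
eef_pos: [550.6, 175.4, 40.5]
ee_rot: [-0.0, 0.997, -0.078, 0.002]
force: [-2.1, -0.7, 14.2]
grip_width: 0.001
grip_force: 7.1
```

>>> send_rows --targets '[0,0,0,0,-0.03,0,-1,0,0,0,0,-0.03,0,-1]'

```text
time_s: 10.55
eef_pos: [551.2, 179.0, 40.5]
ee_rot: [-0.0, 0.997, -0.078, 0.002]
force: [-1.7, -0.1, 14.2]
grip_width: -0.002
grip_force: 7.1
```

>>> send_rows --targets '[0,0,0,0,-0.03,0,-1,0,0,0,0,-0.03,0,-1]'

```text
time_s: 10.8
eef_pos: [551.6, 181.0, 40.4]
ee_rot: [0.001, 0.997, -0.078, 0.001]
force: [-2.8, -11.2, 14.6]
grip_width: -0.001
grip_force: 7.1
```

```bash
python3 - <<'E'
from h import *
from rig import eyes
import cv2
w=eyes.capture('wrist');s=eyes.capture('scene')
b=cv2.resize(w['img'][140:320,60:380,::-1],(800,450),interpolation=cv2.INTER_CUBIC)[:,:500]
a=cv2.resize(s['img'][105:215,295:375,::-1],(300,412),interpolation=cv2.INTER_CUBIC)
a=cv2.copyMakeBorder(a,0,38,0,0,cv2.BORDER_CONSTANT)
cv2.imwrite('pics/k.png',cv2.hconcat([b,a]))
go([529,49,40])
E
```

```text
10.9 [551.607 181.063  40.356] 
 [[ 0.988 -0.156  0.003]
 [-0.156 -0.988 -0.002]
 [ 0.003  0.002 -1.   ]] 
 [-2.264 -7.952 13.888] -0.002336986289581091 shift/60 [-0.03   2.233  0.01 ]
```

View pics/k.png

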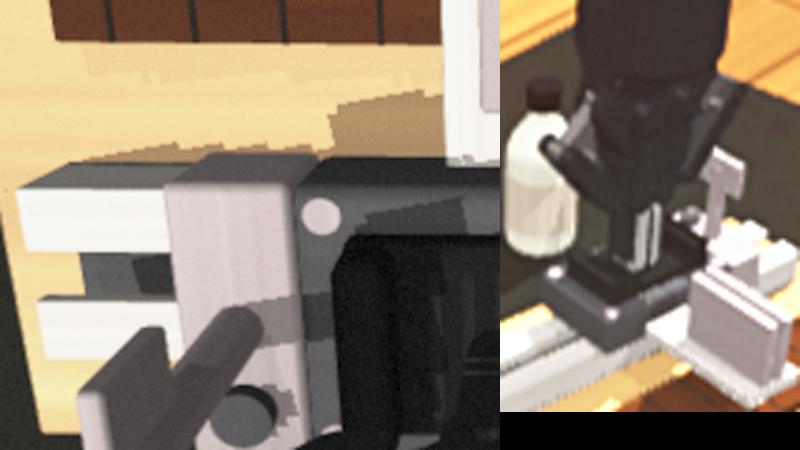

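The wrist view shows no gap between the carriage and the marked stop block (seam at about x=300), and the push force jumped to 11 N, so it has butted. I'll lift straight up so the pad comes back up while the carriage is still held against the stop.

>>> send_rows --targets '[0,0,0,0,0,-0.03,-1,0,0,0,0,0,-0.04,-1,0,0,0,0,0,-0.08,-1,0,0,0,0,0,-0.2,-1,0,0,0,0,0,-0.5,-1]'

```text
time_s: 11.52
eef_pos: [549.6, 182.4, 89.3]
ee_rot: [0.0, 0.997, -0.078, -0.001]
force: [-0.1, -0.5, 0.5]
grip_width: -0.002
grip_force: 0.0
```

>>> send_rows --targets '[0,0,0,0,0,-0.7,-1,0,0,0,0,0,-0.7,-1,0,0,0,0,0.3,-0.5,-1,0,0,0,0,0,0,-1]'

```text
time_s: 12.02
eef_pos: [548.4, 164.2, 206.1]
ee_rot: [-0.0, 0.997, -0.079, 0.002]
force: [1.3, 0.5, -0.9]
grip_width: 0.001
grip_force: 0.0
```

```bash
python3 - <<'E'
from h import *
from rig import eyes
import cv2
w=eyes.capture('wrist');s=eyes.capture('scene')
b=cv2.resize(w['img'][:,:,::-1],(480,360),interpolation=cv2.INTER_AREA)
a=cv2.resize(s['img'][130:230,270:400,::-1],(468,360),interpolation=cv2.INTER_CUBIC)[:,:320]
cv2.imwrite('pics/l.png',cv2.hconcat([b,a]))
go([529,49,40])
E
```

```text
12.125 [547.282 164.794 203.003] 
 [[ 0.988 -0.156 -0.001]
 [-0.156 -0.988  0.   ]
 [-0.001 -0.    -1.   ]] 
 [ 0.118 -0.269 -1.07 ] 0.0033910621082985427 shift/60 [0.002 1.954 2.717]
```

View pics/l.png

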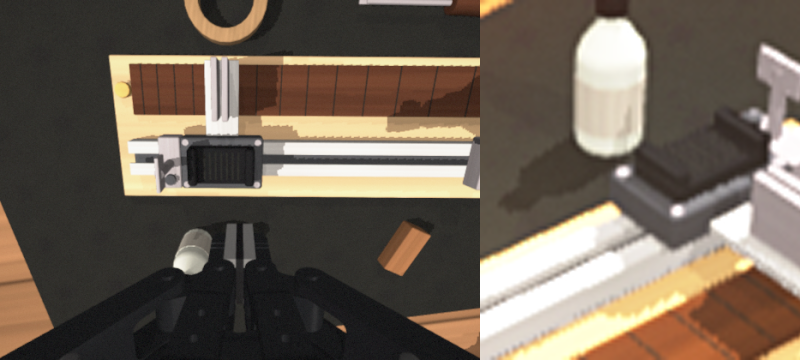

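The carriage sits against the marked stop (seam at about (180,160) in the wrist view). The pad is up, the arm is clear and the loose things haven't moved.

```bash
python3 -c "
from rig import job
print(job.finish_job())"
```

```text
the job is handed in; nothing more can be done
None
```

The job is handed in: with the pad held down, I slid the carriage until it butted against the flagged stop, then let the pad spring up and moved the arm clear, at about 12 s; I was not shown the judge's verdict.

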